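Put the reagent bottles back in their own rack bays

ROBOT

A 6-joint arm with a two-finger parallel gripper is mounted at the origin on a cart in front of the work surface, level with it; the furniture and walls round the work are solid. World frame = base frame: x ahead of the robot, y to its left, z up, the work surface at z = 0. Lengths are in m, angles in rad, forces in N, time in s.
With the tool pointing down it reaches from about 0.35 to 0.775 m from the base axis. Payload 5.5 kg.
Tool frame: the origin (TCP) lies between the finger pads; the fingertips stand 19 mm ahead of it and the grasp point (between the pads) is the TCP; z points along the fingers, x is the direction in which the jaws open and shut, and the axes are right-handed (so a half turn about z gives the same grasp; the last joint's range is limited). The gripper opens to 85 mm and grips with 20 to 120 N. Pads are 22 mm wide; open, the fingers measure 114 mm over their backs; the gripper's body (76 mm by 85 mm) begins 54 mm behind the grasp point. The pads swing forward as they close: fully open they stand 13 mm farther back than shut.
Start: joints at [1.065, 0.313, 0.046, 1.304, 0, 1.431], TCP at [0.206, 0.537, 0.25] pointing down, gripper open.
Joint ranges: [-2.76, 2.76], [-0.86, 1.69], [-1.03, 1.26], [-2.2, 2.34], [-1.47, 1.5], [-3.14, 3.14]. Speed limits (rad/s): [2.57, 2.57, 3.14, 3.14, 3.14, 3.14].

INTERFACE

Orientations are given as a unit quaternion [w, x, y, z].
In Python, from workcell import env gives the robot as it stands. The module is installed in compiled form; this text tells all that it offers.
- The arm moves only by the tool carry_out, never from a script. Its argument "steps" is a list of rows, each a list of 7 numbers: the gripper command: -1 is shut, 1 is fully open, values between are in proportion, then the shift along the tool's x, y, z in m, then the turn, a rotation vector about the tool's x, y, z in rad. A call has 1 to 20 rows; each row shifts and turns the commanded pose from where the row before left it, along the tool's axes as they then stand; what a row does not reach is not made up. A row lasts 1/8 s, in which the tool goes at most 62.5 mm and 10.7 degrees, less where a joint would pass 70% of its speed; a pose out of reach is approached as far as the arm can. A call with a gripper value outside its range is refused whole. The fingers move at their own pace and stop on an object; "grip_force" is the grip in N (left out, the last holds). Time passes only in rows, so rows that do not move let the fingers close. It gives the time, the measured TCP pose, the force and the opening at its end, in the units of the state.
- env.get_state(): the state, without advancing time (a new reading comes with each control period).
- env.read_camera(name): name is "side" or "top" or "wrist"; returns a dict with "color" (480x640x3 uint8, red, green, blue), "K" (3x3 intrinsics, pixels), "R" (3x3) and "t" (3): a world point X has camera coordinates R X + t. Camera axes: x right, y down, z forward; pixel columns grow to the right and rows downward; lengths in m; the calibration is good to about 2 mm. A picture is of the moment at which its call begins. There is no depth.
- env.hand_in(): hands the job in, once; it reports no verdict.
The state is a dict: "clock": time; "joint_pos": joint angles; "qvel": joint speeds; "tau": joint torques, N m; "tcp_pos": TCP position; "orientation": TCP orientation; "wrist_force": force on the tool from outside, world axes, zero at the start; "ft_torque": the same for the moment, N m; "finger_gap": finger opening in m.
Only numpy, scipy, OpenCV 4.12 (cv2) and the standard library are available. Lean on these libraries where they do the work, as an engineer would, in place of code of your own. Each camera call takes 0.05 s, during which the arm holds its last target. There are 200 camera calls.

TASK

The three reagent bottles in the four-bay rack were put back in each other's bays: rearrange them so that each stands upright in the middle of the bay whose liner has the colour of its cap, leaving the grey bay, which is free for parking one on the way, empty again at the end. Lift the bottles over the rail and dividers and keep them upright all the time, and do not disturb the film roll and the timer.

Things in the scene. Friction and masses are not known exactly. Their poses are not given: they have to be found in the camera images.
- blue_bottle: white reagent bottle with a blue screw cap and blue-banded label, 68 mm diameter, 147 mm tall: straight-sided up to 93 mm above its underside, shoulder sloping in to the cap, cap (fixed, 39 mm diameter) from 124 to 147 mm. Grip cap or body. Origin: centre of its underside, z up; round, its yaw means nothing. About 0.3 kg.
- red_bottle: see-through whitish reagent bottle with a red screw cap, 62 mm diameter, 132 mm tall: straight-sided up to 83 mm, shoulder, cap (fixed, 36 mm diameter) from 114 to 132 mm. Grip cap or body. Origin: centre of its underside, z up; round, its yaw means nothing. About 0.3 kg.
- yellow_bottle: amber brown reagent bottle with a yellow screw cap, 56 mm diameter, 125 mm tall: straight-sided up to 73 mm, shoulder, neck 21 mm diameter just under the cap, cap (fixed, 26 mm diameter) from 109 to 125 mm. Grip cap or body. Origin: centre of its underside, z up; round, its yaw means nothing. About 0.3 kg.
- liner_blue: blue floor liner of one rack bay (fixed), 88 (x) x 94 (y) x 3 mm, its 80 mm wide tab folding down in front of the rail. Origin: centre of its underside = middle of the bay, 5 mm above the bench; a bottle stands on its top, 3 mm above the origin. x to the back of the rack, y along it. Home of the blue-capped bottle; another bottle stands on it at the start.
- liner_red: red floor liner of one rack bay (fixed), 88 (x) x 94 (y) x 3 mm, its 80 mm wide tab folding down in front of the rail. Origin: centre of its underside = middle of the bay, 5 mm above the bench; a bottle stands on its top, 3 mm above the origin. x to the back of the rack, y along it. Home of the red-capped bottle; another bottle stands on it at the start.
- liner_yellow: yellow floor liner of one rack bay (fixed), 88 (x) x 94 (y) x 3 mm, its 80 mm wide tab folding down in front of the rail. Origin: centre of its underside = middle of the bay, 5 mm above the bench; a bottle stands on its top, 3 mm above the origin. x to the back of the rack, y along it. Home of the yellow-capped bottle; another bottle stands on it at the start.
- liner_grey: grey floor liner of one rack bay (fixed), 88 (x) x 94 (y) x 3 mm, its 80 mm wide tab folding down in front of the rail. Origin: centre of its underside = middle of the bay, 5 mm above the bench; a bottle stands on its top, 3 mm above the origin. x to the back of the rack, y along it. Spare bay: empty at the start, free for parking a bottle on the way, empty again at the end.
- rack: aluminium rack (fixed), 114 (x) x 426 (y) mm, four bays centred at y -157.5, -52.5, 52.5, 157.5 mm. Heights above the bench: dividers (4 mm thick) 21 mm, back wall 40 mm, top of the 6 mm round steel front rail 33 mm. A bay is 101 mm wide, 102 mm deep inside. Origin: centre of its underside on the bench; x to the back, away from the rail; y along the row.
- film_roll: bystander: upright loose pale grey roll of sealing film, 44 mm diameter, 118 mm tall, to the right of the rack. Origin at the centre of its underside. Not to be disturbed.
- timer: bystander: loose white lab timer lying flat to the left of the rack, 62 x 62 x 19 mm. Origin at the centre of its underside. Not to be disturbed.
Things that resemble listed ones, but are neither listed nor needed, are in the scene too. Leave any purple look-alike of the red_bottle alone.

How it is judged:
At the end, for the whole second after the job is handed in: Each bottle stands on the liner of its cap's colour, its axis within 15 mm of the liner's centre, its underside on the liner (under 7 mm above the liner's origin), tilted under 0.1 rad, at rest. That leaves the grey bay empty (horizontal distance between blue_bottle and liner_blue below 0.015 m and z of blue_bottle in the frame of liner_blue between 0 and 0.007 m and angle between each of blue_bottle, red_bottle, yellow_bottle's own z axis and vertical below 0.1 rad and linear speed of each of blue_bottle, red_bottle, yellow_bottle below 0.02 m/s and horizontal distance between red_bottle and liner_red below 0.015 m and z of red_bottle in the frame of liner_red between 0 and 0.007 m and horizontal distance between yellow_bottle and liner_yellow below 0.015 m and z of yellow_bottle in the frame of liner_yellow between 0 and 0.007 m and horizontal distance between each of blue_bottle, red_bottle, yellow_bottle and liner_grey above 0.06 m); the robot touches nothing.
It fails at once if the film roll or the timer is moved by more than 25 mm, or the film roll is tipped (distance of any of film_roll, timer from where it was at the start of the episode above 0.025 m or angle between film_roll's own z axis and vertical above 0.4 rad).
It fails at once if a bottle is tipped by more than 0.6 rad (angle between any of blue_bottle, red_bottle, yellow_bottle's own z axis and vertical above 0.6 rad).
It also fails if it takes over 109 s, if anything falls off the work surface, if the arm or the gripper's body presses on something with over 40 N, if the wrist force passes 120 N, or if a joint passes its speed limit or range.

## Working session

There is one attempt and no reset: what is moved stays moved. The work goes in short steps, Python scripts to look and compute and a tool call to move; the robot and the scene stay as the last step left them, time stands still between calls to the robot, and variables do not carry over. Pictures are saved under pics/ and viewed, about 12 in all and at most 16, crops included, and the job is handed in when it is done.

Besides the shell and the picture viewer there is one more tool, called after "Request:" as name(argument=value, ...), one argument or row to a line, values as JSON. carry_out: Moves the arm, as the interface text tells. Its arguments: {"type":"object","properties":{"steps":{"type":"array","items":{"type":"array","items":{"type":"number"}}},"grip_force":{"type":"number"}},"required":["steps"]}

```bash
mkdir -p pics; python3 - <<'E'
from workcell import env
import cv2,numpy as np
for n in ("top","side"):
    c=env.read_camera(n); cv2.imwrite(f"pics/{n}0.png",c["color"][:,:,::-1])
    print(n,c["K"].round(1).tolist(),c["R"].round(3).tolist(),c["t"].round(3).tolist())
s=env.get_state()
for k,v in s.items(): print(k,np.round(v,3))
E
```

```text
top [[556.8, 0.0, 324.3], [0.0, 556.8, 242.0], [0.0, 0.0, 1.0]] [[-0.015, -1.0, -0.017], [-0.997, 0.016, -0.07], [0.07, 0.016, -0.997]] [0.153, 0.455, 1.25]
side [[556.8, 0.0, 318.6], [0.0, 556.8, 230.1], [0.0, 0.0, 1.0]] [[-0.999, 0.054, 0.0], [0.044, 0.817, -0.575], [-0.031, -0.574, -0.818]] [0.456, -0.096, 1.661]
clock 0.1
joint_pos [1.065 0.314 0.045 1.304 0.    1.431]
qvel [ 0.001 -0.002  0.002 -0.002 -0.001  0.   ]
tau [ 3.0000e-03 -4.8173e+01  2.9924e+01  1.3000e-02 -0.0000e+00 -0.0000e+00]
tcp_pos [0.205 0.537 0.249]
orientation [ 0.     0.824  0.567 -0.001]
wrist_force [ 0.367 -0.068  0.05 ]
ft_torque [-0.001  0.002  0.035]
finger_gap 0.085
```

View pics/top0.png

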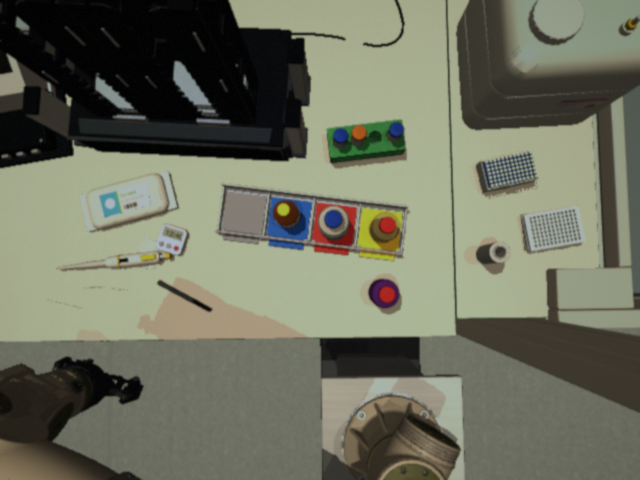

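View pics/side0.png

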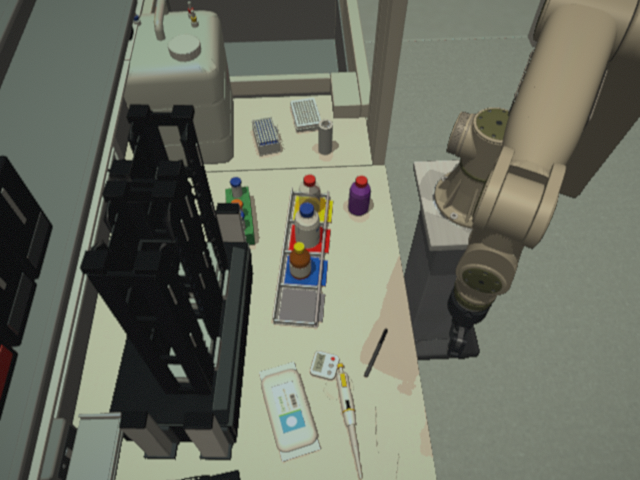

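The top view shows the bays from left to right: grey (empty, ~243,215), blue (yellow-capped bottle, ~287,212), red (blue-capped, ~334,221) and yellow (red-capped, ~383,230). The purple look-alike is at (385,293), the timer at (172,240), the film roll at (493,253), and a dark shelf stands behind on the left. The side view agrees. I'll enlarge the rack.

```bash
python3 - <<'E'
import cv2
i=cv2.imread("pics/top0.png")
cv2.imwrite("pics/crop1.png",cv2.resize(i[170:270,210:420],None,fx=3.8,fy=3.8,interpolation=cv2.INTER_CUBIC))
E
```

```text
(no output)
```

View pics/crop1.png

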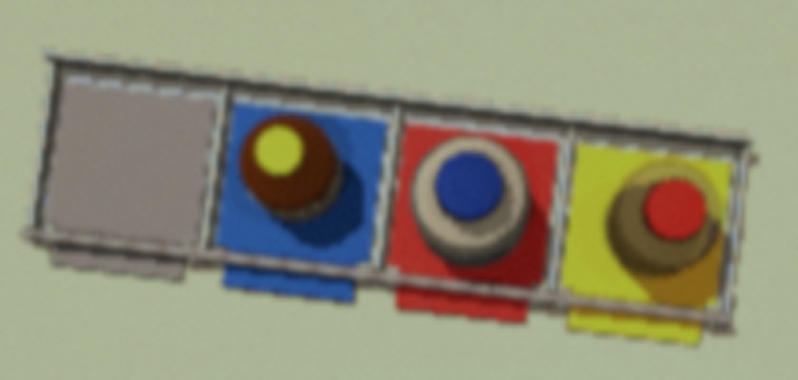

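```bash
cat > h.py <<'E'
import numpy as np, cv2
from workcell import env
from scipy.optimize import least_squares
def ray(c,uv,z):
    d=c["R"].T@np.linalg.solve(c["K"],[uv[0],uv[1],1]); o=-c["R"].T@c["t"]
    return o+d*(z-o[2])/d[2]
def proj(c,X):
    p=c["K"]@(c["R"]@np.asarray(X)+c["t"]); return p[:2]/p[2]
E
python3 - <<'E'
from h import *
c=env.read_camera("top")
f=lambda u,v:(210+(u+.5)/3.8-.5,170+(v+.5)/3.8-.5)
for n,uv,z in (("Y",(279,150),.133),("B",(469,187),.155),("R",(675,210),.140)): print(n,ray(c,f(*uv),z).round(4))
print("purple",ray(c,(386,294),.13).round(3),"roll",ray(c,(498,252),.118).round(3),"timer",ray(c,(172,240),.019).round(3))
print("shelf base front",ray(c,(75,150),0).round(3),ray(c,(290,158),0).round(3),ray(c,(400,150),.0).round(3))
P=[(( 57,213,40),(50,57)),((57,-213,40),(748,146)),((-54,213,30),(32,235)),((-54,-213,30),(730,326)),
((51,105,21),(220,93)),((-50,105,21),(205,248)),((51,0,21),(396,115)),((-50,0,21),(380,272)),((51,-105,21),(567,137)),((-50,-105,21),(552,294))]
def res(q,full=False):
    x,y,a=q; r=[]
    for X,uv in P:
        X=np.array(X)/1000
        W=[x+np.cos(a)*X[0]-np.sin(a)*X[1],y+np.sin(a)*X[0]+np.cos(a)*X[1],X[2]]
        r+=list(proj(c,W)-f(*uv))
    return np.array(r)
s=least_squares(res,[.45,.05,0],loss="soft_l1",f_scale=1.)
print(s.x.round(4)); print(res(s.x).reshape(-1,2).round(1).tolist())
x,y,a=s.x
for n,yy in zip(("grey","blue","red","yellow"),(.1575,.0525,-.0525,-.1575)): print(n,np.round([x-np.sin(a)*yy,y+np.cos(a)*yy],4))
E
```

```text
Y [0.5194 0.2286 0.133 ]
B [0.4949 0.1251 0.155 ]
R [0.4823 0.0139 0.14  ]
purple [0.341 0.019 0.13 ] roll [ 0.424 -0.217  0.118] timer [0.468 0.493 0.019]
shelf base front [0.685 0.729 0.   ] [0.657 0.223 0.   ] [ 0.671 -0.033  0.   ]
[ 0.506   0.1742 -0.1412]
[[-2.0, -1.3], [2.2, -1.4], [-3.1, 0.9], [0.6, 0.6], [1.2, -0.9], [-0.7, 2.0], [0.5, -1.1], [-1.0, 1.4], [1.2, -1.2], [-0.3, 1.4]]
grey [0.5282 0.3301]
blue [0.5134 0.2262]
red [0.4986 0.1222]
yellow [0.4838 0.0183]
```

Request:
carry_out(
  steps=[
    [1,0,0,-0.01,0,0,0.168],
    [1,0,0,-0.01,0,0,0.168],
    [1,0,0,-0.01,0,0,0.168],
    [1,0,0,-0.01,0,0,0.168],
    [1,0,0,-0.01,0,0,0.168],
    [1,0,0,0,0,0,0.168],
    [1,0,0,0,0,0,0.168],
    [1,0,0,0,0,0,0.168],
    [1,0,0,0,0,0,0],
    [1,0,0,0,0,0,0],
  ],
  grip_force=60,
)

```text
clock: 1.4
tcp_pos: [0.2057, 0.5369, 0.3001]
orientation: [0.0, 0.998, -0.068, -0.0]
wrist_force: [-0.9, -0.2, 0.5]
finger_gap: 0.0856
```

Request:
carry_out(
  steps=[
    [1,0.015,0.011,0,0,0,0],
    [1,0.029,0.0215,0,0,0,0],
    [1,0.029,0.0215,0,0,0,0],
    [1,0.029,0.0215,0,0,0,0],
    [1,0.029,0.0215,0,0,0,0],
    [1,0.029,0.0215,0,0,0,0],
    [1,0.029,0.0215,0,0,0,0],
    [1,0.029,0.0215,0,0,0,0],
    [1,0.029,0.0215,0,0,0,0],
    [1,0.029,0.0215,0,0,0,0],
    [1,0.029,0.0215,0,0,0,0],
    [1,0.029,0.0215,0,0,0,0],
    [1,0.015,0.011,0,0,0,0],
    [1,0.005,0.003,0,0,0,0],
    [1,0,0,0,0,0,0],
    [1,0,0,0,0,0,0],
  ],
)

```text
clock: 3.4
tcp_pos: [0.5193, 0.2297, 0.3005]
orientation: [-0.0, 0.998, -0.069, -0.0]
wrist_force: [-0.4, 0.9, -1.0]
finger_gap: 0.0854
```

```bash
python3 - <<'E'
from h import *
s=env.get_state()
for k in ("clock","joint_pos","tcp_pos","orientation"): print(k,np.round(s[k],4).tolist())
c=env.read_camera("wrist"); cv2.imwrite("pics/w1.png",c["color"][:,:,::-1])
np.savez("w1.npz",**{k:c[k] for k in "KRt"})
print(c["K"][0],(-c["R"].T@c["t"]).round(3),c["R"].round(2).tolist())
for X in ((.5194,.2286,.133),(.4949,.1251,.155),(.5134,.2262,.008),(.5282,.3301,.008)): print(X,proj(c,X).round(1))
E
```

```text
clock 3.4
joint_pos [0.275, 0.2915, 0.138, 1.4173, 0.0003, 1.9833]
tcp_pos [0.5193, 0.2297, 0.3005]
orientation [-0.0001, 0.9976, -0.0687, -0.0001]
[386.36763561   0.         324.19347352] [0.53  0.301 0.425] [[0.99, -0.14, 0.0], [-0.13, -0.95, 0.28], [-0.04, -0.28, -0.96]]
(0.5194, 0.2286, 0.133) [323.  227.8]
(0.4949, 0.1251, 0.155) [310.5 362.6]
(0.5134, 0.2262, 0.008) [318.1 202.9]
(0.5282, 0.3301, 0.008) [318.1 100.6]
```

View pics/w1.png

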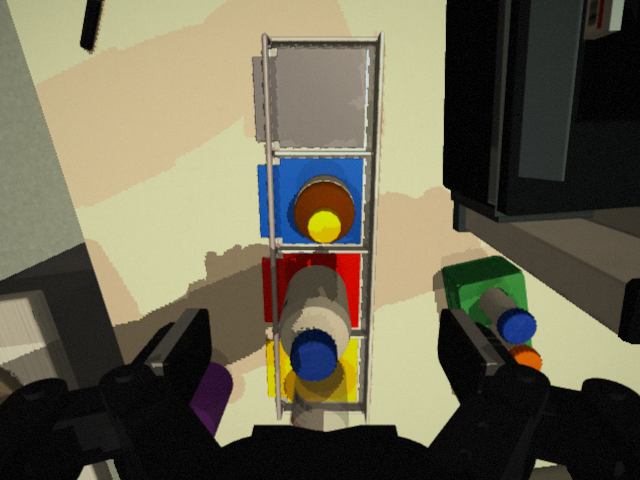

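The wrist view shows the yellow cap at (324,227), where my estimate projects, and the blue cap at about (314,360). The jaws straddle the column of bays. I'll overlay the fitted rack to check the bay centres.

```bash
python3 - <<'E'
from h import *
i=cv2.imread("pics/w1.png"); c=dict(np.load("w1.npz"))
s=2.0; i=cv2.resize(i[20:320,200:440],None,fx=s,fy=s,interpolation=cv2.INTER_CUBIC)
x,y,a=.506,.1742,-.1412
def W(X): X=np.array(X)/1000; return [x+np.cos(a)*X[0]-np.sin(a)*X[1],y+np.sin(a)*X[0]+np.cos(a)*X[1],X[2]]
def line(A,B,col):
    p=[tuple(int(round(v)) for v in (proj(c,W(q))-[200,20]+.5)*s-.5) for q in (A,B)]; cv2.line(i,*p,col,1)
for yy in (157.5,52.5):
    q=[(44,yy+47,8),(44,yy-47,8),(-44,yy-47,8),(-44,yy+47,8)]
    for k in range(4): line(q[k],q[(k+1)%4],(0,255,0))
for yy in (105,0,-105): line((51,yy,21),(-50,yy,21),(255,255,0))
line((57,213,40),(57,-213,40),(255,0,255)); line((-54,213,33),(-54,-213,33),(255,0,255))
cv2.imwrite("pics/ov1.png",i)
E
```

```text
(no output)
```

View pics/ov1.png

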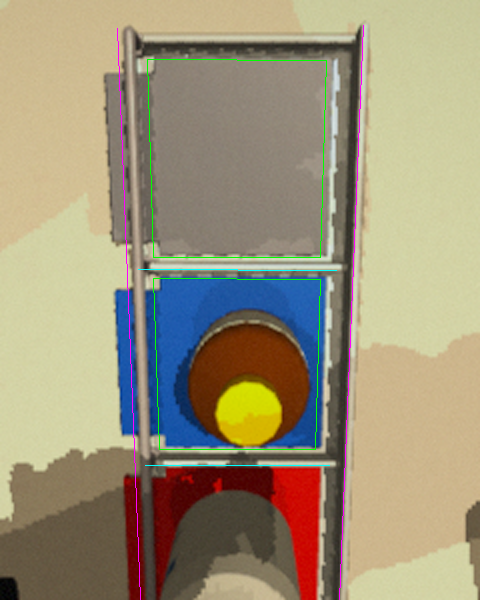

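The fit needs about +2 mm in x and +1.5 mm in y, which is small against the 15 mm tolerance. The bay centres become grey (.530,.3315), blue (.5155,.228), red (.5005,.124) and yellow (.486,.020). Next I descend on the yellow cap.

Request:
carry_out(
  steps=[
    [1,0,0.001,0.02,0,0,0],
    [1,0,0,0.03,0,0,0],
    [1,0,0,0.03,0,0,0],
    [1,0,0,0.03,0,0,0],
    [1,0,0,0.026,0,0,0],
    [1,0,0,0.02,0,0,0],
    [1,0,0,0.01,0,0,0],
    [1,0,0,0,0,0,0],
    [0,0,0,0,0,0,0],
    [-0.3,0,0,0,0,0,0],
    [-0.6,0,0,0,0,0,0],
    [-1,0,0,0,0,0,0],
    [-1,0,0,0,0,0,0],
    [-1,0,0,0,0,0,0],
    [-1,0,0,0,0,0,0],
    [-1,0,0,0,0,0,0],
  ],
)

```text
clock: 5.45
tcp_pos: [0.5201, 0.2281, 0.1351]
orientation: [-0.0, 0.998, -0.069, 0.0]
wrist_force: [-1.4, -0.1, 4.5]
finger_gap: 0.0241
```

Request:
carry_out(
  steps=[
    [-1,0,0,-0.005,0,0,0],
    [-1,0,0,-0.015,0,0,0],
    [-1,0,0,-0.02,0,0,0],
    [-1,0,0,-0.02,0,0,0],
    [-1,0,0,-0.01,0,0,0],
    [-1,0,0,0,0,0,0],
    [-1,0,0,0,0,0,0],
  ],
)

```text
clock: 6.32
tcp_pos: [0.5195, 0.2278, 0.2035]
orientation: [0.0, 0.998, -0.069, -0.001]
wrist_force: [-1.3, -0.1, -3.1]
finger_gap: 0.0238
```

```bash
python3 - <<'E'
from h import *
i=env.read_camera("side")["color"][:,:,::-1]
cv2.imwrite("pics/s2.png",cv2.resize(i[130:350,200:500],None,fx=2.5,fy=2.5,interpolation=cv2.INTER_CUBIC))
E
```

```text
(no output)
```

View pics/s2.png

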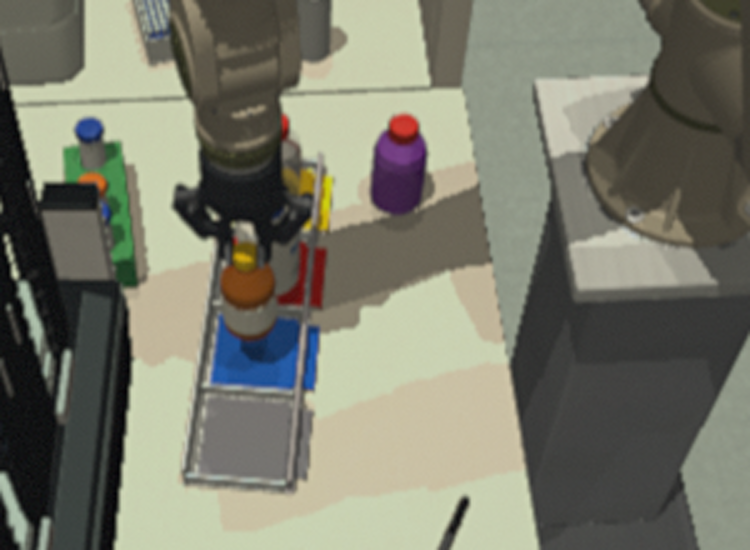

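The bottle hangs upright from the cap at (245,290) in the crop, clear of the liner, so I move it to the grey bay.

Request:
carry_out(
  steps=[
    [-1,0,-0.005,0,0,0,0],
    [-1,-0.001,-0.014,0,0,0,0],
    [-1,-0.001,-0.022,0,0,0,0],
    [-1,-0.001,-0.022,0,0,0,0],
    [-1,-0.001,-0.022,0,0,0,0],
    [-1,0,-0.014,0,0,0,0],
    [-1,0,-0.005,0,0,0,0],
    [-1,0,0,0,0,0,0],
    [-1,0,0,0.01,0,0,0],
    [-1,0,0,0.02,0,0,0],
    [-1,0,0,0.02,0,0,0],
    [-1,0,0,0.01,0,0,0],
    [-1,0,0,0.006,0,0,0],
    [-1,0,0,0.004,0,0,0],
    [-1,0,0,0,0,0,0],
    [-1,0,0,0,0,0,0],
  ],
)

```text
clock: 8.38
tcp_pos: [0.5309, 0.3318, 0.1352]
orientation: [-0.0, 0.998, -0.069, 0.001]
wrist_force: [0.5, -0.3, 0.1]
finger_gap: 0.0241
```

Request:
carry_out(
  steps=[
    [-0.3,0,0,0,0,0,0],
    [-0.1,0,0,0,0,0,0],
    [0.2,0,0,0,0,0,0],
    [1,0,0,0,0,0,0],
    [1,0,0,0,0,0,0],
    [1,0,0,-0.01,0,0,0],
    [1,0,0,-0.02,0,0,0],
    [1,0,0,-0.04,0,0,0],
    [1,0,0,-0.04,0,0,0],
    [1,0,0,-0.03,0,0,0],
    [1,0,0.02,0,0,0,0],
    [1,-0.001,0.035,0,0,0,0],
    [1,-0.0015,0.035,0,0,0,0],
    [1,-0.0015,0.035,0,0,0,0],
    [1,-0.0015,0.035,0,0,0,0],
    [1,-0.001,0.03,0,0,0,0],
    [1,0,0.015,0,0,0,0],
    [1,0,0.005,0,0,0,0],
    [1,0,0,0,0,0,0],
    [1,0,0,0,0,0,0],
  ],
)

```text
clock: 10.88
tcp_pos: [0.495, 0.1252, 0.2742]
orientation: [-0.0, 0.998, -0.069, -0.0]
wrist_force: [-0.3, 0.3, 0.0]
finger_gap: 0.0855
```

```bash
python3 - <<'E'
from h import *
c=env.read_camera("wrist"); cv2.imwrite("pics/w2.png",c["color"][:,:,::-1])
np.savez("w2.npz",**{k:c[k] for k in "KRt"})
print(env.get_state()["tcp_pos"])
for X in ((.4949,.1251,.155),(.5309,.3318,.133),(.530,.3315,.008),(.5155,.228,.008)): print(X,proj(c,X).round(1))
E
```

```text
[0.49494319 0.12516307 0.27417983]
(0.4949, 0.1251, 0.155) [322.3 244. ]
(0.5309, 0.3318, 0.133) [ 334.8 -126. ]
(0.53, 0.3315, 0.008) [329.9 -34.1]
(0.5155, 0.228, 0.008) [329.4  94.1]
```

View pics/w2.png

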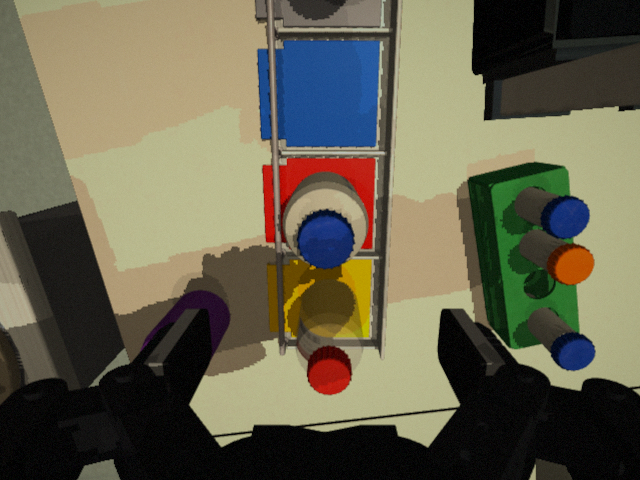

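```bash
python3 - <<'E'
from h import *
c=dict(np.load("w2.npz"))
a=-.1412; ex=np.array([np.cos(a),np.sin(a),0]); ey=np.array([-np.sin(a),np.cos(a),0])
for n,C in (("blue",(.5155,.228,.008)),("red",(.5005,.124,.008))):
    for sx,sy in ((44,47),(44,-47),(-44,47),(-44,-47)): print(n,sx,sy,proj(c,C+ex*sx/1000+ey*sy/1000).round(1))
print("seen corners blue",ray(c,(381,40),.008).round(4),ray(c,(379,147),.008).round(4))
print("cap red",ray(c,(329,374),.140).round(4),"blue cap",ray(c,(326,242),.155).round(4))
i=cv2.imread("pics/w2.png"); cv2.imwrite("pics/w2c.png",cv2.resize(i[20:280,240:440],None,fx=3,fy=3,interpolation=cv2.INTER_CUBIC)[:,:])
E
```

```text
blue 44 47 [377.9  39.3]
blue 44 -47 [373.8 145.4]
blue -44 47 [281.5  38.9]
blue -44 -47 [284.2 145.1]
red 44 47 [373.2 156.9]
red 44 -47 [369.7 247.7]
red -44 47 [284.3 156.7]
red -44 -47 [286.6 247.5]
seen corners blue [0.5684 0.2673 0.008 ] [0.5573 0.1731 0.008 ]
cap red [0.4847 0.0158 0.14  ] blue cap [0.4975 0.1261 0.155 ]
```

View pics/w2c.png

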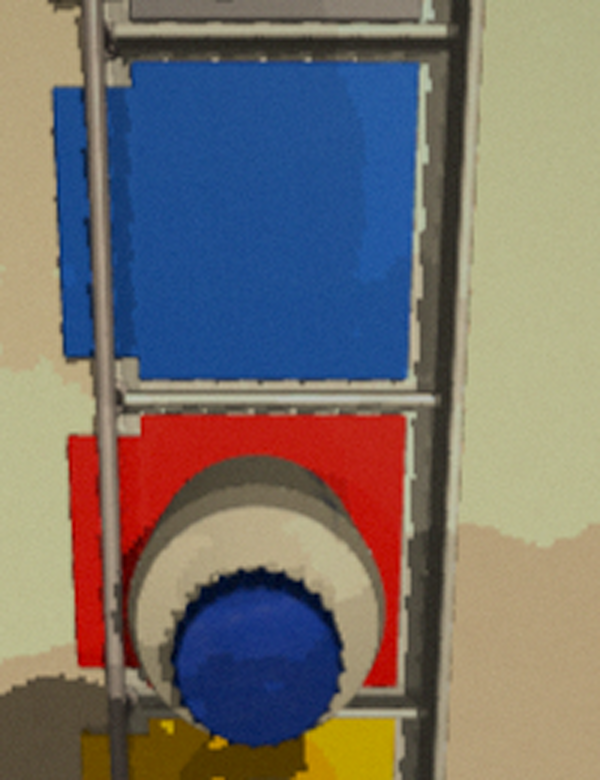

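The crop gives the blue liner corners at (284,41), (380,41), (376,146) and (286,146), so the bay centres become blue (.5177,.227), red (.5027,.1228), yellow (.488,.019). The blue cap is at (326,241), i.e. (.4975,.1265).

Request:
carry_out(
  steps=[
    [1,0.0025,-0.002,0.015,0,0,0],
    [1,0,0,0.03,0,0,0],
    [1,0,0,0.03,0,0,0],
    [1,0,0,0.025,0,0,0],
    [1,0,0,0.015,0,0,0],
    [1,0,0,0.01,0,0,0],
    [1,0,0,0,0,0,0],
    [0.3,0,0,0,0,0,0],
    [0,0,0,0,0,0,0],
    [-0.3,0,0,0,0,0,0],
    [-1,0,0,0,0,0,0],
    [-1,0,0,0,0,0,0],
    [-1,0,0,0,0,0,0],
    [-1,0,0,0,0,0,0],
  ],
)

```text
clock: 12.68
tcp_pos: [0.4977, 0.1262, 0.1504]
orientation: [-0.0, 0.998, -0.069, 0.0]
wrist_force: [-2.2, 0.2, 4.9]
finger_gap: 0.0367
```

Request:
carry_out(
  steps=[
    [-1,0,0,-0.005,0,0,0],
    [-1,0,0,-0.015,0,0,0],
    [-1,0,0,-0.02,0,0,0],
    [-1,0,0,-0.02,0,0,0],
    [-1,0,0,-0.01,0,0,0],
    [-1,0,0,0,0,0,0],
    [-1,0,0,0,0,0,0],
  ],
)

```text
clock: 13.55
tcp_pos: [0.4971, 0.1261, 0.2186]
orientation: [0.0, 0.998, -0.069, -0.001]
wrist_force: [0.4, 0.2, -2.6]
finger_gap: 0.0368
```

Request:
carry_out(
  steps=[
    [-1,0,-0.005,0,0,0,0],
    [-1,0.001,-0.014,0,0,0,0],
    [-1,0.001,-0.022,0,0,0,0],
    [-1,0.002,-0.022,0,0,0,0],
    [-1,0.001,-0.021,0,0,0,0],
    [-1,0.001,-0.014,0,0,0,0],
    [-1,0,-0.005,0,0,0,0],
    [-1,0,0,0,0,0,0],
    [-1,0,0,0.01,0,0,0],
    [-1,0,0,0.02,0,0,0],
    [-1,0,0,0.02,0,0,0],
    [-1,0,0,0.01,0,0,0],
    [-1,0,0,0.006,0,0,0],
    [-1,0,0,0.004,0,0,0],
    [-1,0,0,0,0,0,0],
    [-1,0,0,0,0,0,0],
  ],
)

```text
clock: 15.55
tcp_pos: [0.5183, 0.2275, 0.1504]
orientation: [-0.0, 0.998, -0.069, 0.001]
wrist_force: [-1.9, -0.2, 3.5]
finger_gap: 0.0362
```

Request:
carry_out(
  steps=[
    [0,0,0,0,0,0,0],
    [0.2,0,0,0,0,0,0],
    [1,0,0,0,0,0,0],
    [1,0,0,0,0,0,0],
    [1,0,0,-0.01,0,0,0],
    [1,0,0,-0.02,0,0,0],
    [1,0,0,-0.04,0,0,0],
    [1,0,0,-0.04,0,0,0],
    [1,0,0,-0.01,0,0,0],
    [1,0,0.02,0,0,0,0],
    [1,0,0.035,0,0,0,0],
    [1,-0.001,0.035,0,0,0,0],
    [1,-0.001,0.035,0,0,0,0],
    [1,-0.001,0.035,0,0,0,0],
    [1,-0.001,0.03,0,0,0,0],
    [1,0,0.015,0,0,0,0],
    [1,0,0.009,0,0,0,0],
    [1,0,0,0,0,0,0],
    [1,0,0,0,0,0,0],
  ],
)

```text
clock: 17.92
tcp_pos: [0.4843, 0.0165, 0.2692]
orientation: [-0.0, 0.998, -0.069, -0.0]
wrist_force: [0.2, 0.2, 1.0]
finger_gap: 0.0855
```

```bash
python3 - <<'E'
from h import *
c=env.read_camera("wrist"); cv2.imwrite("pics/w3.png",c["color"][:,:,::-1])
np.savez("w3.npz",**{k:c[k] for k in "KRt"})
print(env.get_state()["tcp_pos"])
for X in ((.4847,.0158,.14),(.5183,.2275,.155),(.5027,.1228,.008),(.488,.019,.008)): print(X,proj(c,X).round(1))
E
```

```text
[0.48431033 0.01655546 0.2692341 ]
(0.4847, 0.0158, 0.14) [323.3 240.6]
(0.5183, 0.2275, 0.155) [ 331.3 -171.4]
(0.5027, 0.1228, 0.008) [326.7  90. ]
(0.488, 0.019, 0.008) [326.3 201.3]
```

View pics/w3.png

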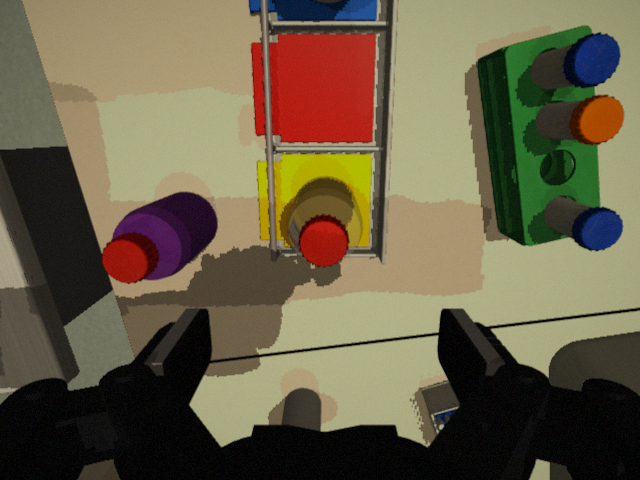

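The red cap is at (324,242), as predicted. The red liner centre is at about (327,89), within 2 mm of the estimate. I descend and grip.

Request:
carry_out(
  steps=[
    [1,0.0005,0.001,0.015,0,0,0],
    [1,0,0,0.03,0,0,0],
    [1,0,0,0.03,0,0,0],
    [1,0,0,0.03,0,0,0],
    [1,0,0,0.015,0,0,0],
    [1,0,0,0.01,0,0,0],
    [1,0,0,0,0,0,0],
    [0.3,0,0,0,0,0,0],
    [0,0,0,0,0,0,0],
    [-0.3,0,0,0,0,0,0],
    [-1,0,0,0,0,0,0],
    [-1,0,0,0,0,0,0],
    [-1,0,0,0,0,0,0],
    [-1,0,0,0,0,0,0],
  ],
)

```text
clock: 19.73
tcp_pos: [0.4848, 0.0147, 0.1402]
orientation: [0.0, 0.998, -0.069, 0.001]
wrist_force: [-2.2, 0.4, 6.0]
finger_gap: 0.0334
```

Request:
carry_out(
  steps=[
    [-1,0,0,-0.005,0,0,0],
    [-1,0,0,-0.015,0,0,0],
    [-1,0,0,-0.02,0,0,0],
    [-1,0,0,-0.02,0,0,0],
    [-1,0,0,-0.01,0,0,0],
    [-1,0,0,0,0,0,0],
    [-1,0,0,0,0,0,0],
  ],
)

```text
clock: 20.6
tcp_pos: [0.4841, 0.0149, 0.2086]
orientation: [-0.0, 0.998, -0.069, -0.001]
wrist_force: [-0.1, -0.7, -3.3]
finger_gap: 0.0333
```

Request:
carry_out(
  steps=[
    [-1,0,-0.006,0,0,0,0],
    [-1,0.0005,-0.015,0,0,0,0],
    [-1,0.001,-0.023,0,0,0,0],
    [-1,0.001,-0.023,0,0,0,0],
    [-1,0.001,-0.022,0,0,0,0],
    [-1,0,-0.015,0,0,0,0],
    [-1,0,-0.005,0,0,0,0],
    [-1,0,0,0,0,0,0],
    [-1,0,0,0.01,0,0,0],
    [-1,0,0,0.02,0,0,0],
    [-1,0,0,0.02,0,0,0],
    [-1,0,0,0.01,0,0,0],
    [-1,0,0,0.006,0,0,0],
    [-1,0,0,0.004,0,0,0],
    [-1,0,0,0,0,0,0],
    [-1,0,0,0,0,0,0],
  ],
)

```text
clock: 22.6
tcp_pos: [0.5037, 0.1223, 0.1403]
orientation: [-0.0, 0.998, -0.069, 0.001]
wrist_force: [-1.4, -0.9, 3.0]
finger_gap: 0.0335
```

Request:
carry_out(
  steps=[
    [0,0,0,0,0,0,0],
    [0.2,0,0,0,0,0,0],
    [1,0,0,0,0,0,0],
    [1,0,0,0,0,0,0],
    [1,0,0,-0.01,0,0,0],
    [1,0,0,-0.02,0,0,0],
    [1,0,0,-0.04,0,0,0],
    [1,0,0,-0.04,0,0,0],
    [1,0,0,-0.02,0,0,0],
    [1,0,-0.02,0,0,0,0],
    [1,0,-0.035,0,0,0,0],
    [1,-0.001,-0.035,0,0,0,0],
    [1,-0.001,-0.035,0,0,0,0],
    [1,-0.0005,-0.035,0,0,0,0],
    [1,0,-0.03,0,0,0,0],
    [1,0,-0.015,0,0,0,0],
    [1,0,-0.006,0,0,0,0],
    [1,0,0,0,0,0,0],
    [1,0,0,0,0,0,0],
  ],
)

```text
clock: 24.98
tcp_pos: [0.5299, 0.3307, 0.2695]
orientation: [0.0, 0.998, -0.07, -0.0]
wrist_force: [0.5, -1.0, -0.3]
finger_gap: 0.0855
```

```bash
python3 - <<'E'
from h import *
c=env.read_camera("wrist"); cv2.imwrite("pics/w4.png",c["color"][:,:,::-1])
np.savez("w4.npz",**{k:c[k] for k in "KRt"})
print(env.get_state()["tcp_pos"])
for X in ((.5309,.3318,.133),(.5183,.2275,.155),(.532,.3305,.008),(.5177,.227,.008)): print(X,proj(c,X).round(1))
E
```

```text
[0.52991496 0.33069545 0.26953475]
(0.5309, 0.3318, 0.133) [323.7 235.2]
(0.5183, 0.2275, 0.155) [326.6 383.3]
(0.532, 0.3305, 0.008) [325. 204.]
(0.5177, 0.227, 0.008) [325.2 298.8]
```

View pics/w4.png

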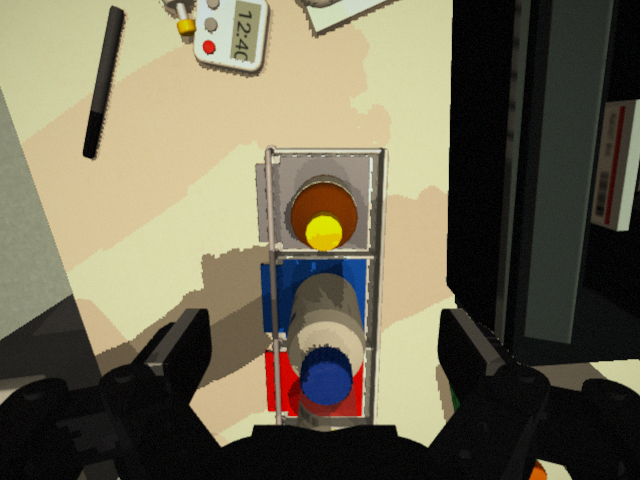

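The yellow bottle stands upright at (324,232) in the grey bay, and the blue one stands in its own bay. I grip the yellow cap again and lift it well above the other two.

Request:
carry_out(
  steps=[
    [1,0.001,-0.002,0.02,0,0,0],
    [1,0,0,0.03,0,0,0],
    [1,0,0,0.03,0,0,0],
    [1,0,0,0.03,0,0,0],
    [1,0,0,0.015,0,0,0],
    [1,0,0,0.01,0,0,0],
    [1,0,0,0,0,0,0],
    [0.3,0,0,0,0,0,0],
    [0,0,0,0,0,0,0],
    [-0.3,0,0,0,0,0,0],
    [-0.6,0,0,0,0,0,0],
    [-1,0,0,0,0,0,0],
    [-1,0,0,0,0,0,0],
    [-1,0,0,0,0,0,0],
    [-1,0,0,0,0,0,0],
  ],
)

```text
clock: 26.9
tcp_pos: [0.5313, 0.3337, 0.1351]
orientation: [-0.0, 0.998, -0.069, 0.0]
wrist_force: [-2.0, -0.2, 5.2]
finger_gap: 0.0238
```

Request:
carry_out(
  steps=[
    [-1,0,0,-0.005,0,0,0],
    [-1,0,0,-0.015,0,0,0],
    [-1,0,0,-0.025,0,0,0],
    [-1,0,0,-0.03,0,0,0],
    [-1,0,0,-0.03,0,0,0],
    [-1,0,0,-0.03,0,0,0],
    [-1,0,0,-0.025,0,0,0],
    [-1,0,0,-0.015,0,0,0],
    [-1,0,0,-0.005,0,0,0],
    [-1,0,0,0,0,0,0],
    [-1,0,0,0,0,0,0],
  ],
)

```text
clock: 28.28
tcp_pos: [0.5308, 0.3333, 0.3133]
orientation: [0.0, 0.998, -0.069, -0.001]
wrist_force: [-0.4, 0.7, -3.0]
finger_gap: 0.0239
```

Request:
carry_out(
  steps=[
    [-1,0,0.01,0,0,0,0],
    [-1,0,0.02,0,0,0,0],
    [-1,0,0.03,0,0,0,0],
    [-1,0,0.03,0,0,0,0],
    [-1,0.001,0.03,0,0,0,0],
    [-1,0.001,0.03,0,0,0,0],
    [-1,0,0.03,0,0,0,0],
    [-1,0,0.03,0,0,0,0],
    [-1,0,0.03,0,0,0,0],
    [-1,0,0.03,0,0,0,0],
    [-1,0,0.025,0,0,0,0],
    [-1,0,0.015,0,0,0,0],
    [-1,0,0.007,0,0,0,0],
    [-1,0,0,0,0,0,0],
    [-1,0,0,0,0,0,0],
    [-1,0,0,0,0,0,0],
  ],
)

```text
clock: 30.28
tcp_pos: [0.4892, 0.0198, 0.3142]
orientation: [-0.0, 0.998, -0.069, -0.0]
wrist_force: [0.2, -0.6, -3.3]
finger_gap: 0.024
```

Request:
carry_out(
  steps=[
    [-1,0,0,0.005,0,0,0],
    [-1,0,0,0.015,0,0,0],
    [-1,0,0,0.025,0,0,0],
    [-1,0,0,0.03,0,0,0],
    [-1,0,0,0.03,0,0,0],
    [-1,0,0,0.025,0,0,0],
    [-1,0,0,0.02,0,0,0],
    [-1,0,0,0.015,0,0,0],
    [-1,0,0,0.008,0,0,0],
    [-1,0,0,0.005,0,0,0],
    [-1,0,0,0.002,0,0,0],
    [-1,0,0,0,0,0,0],
    [-1,0,0,0,0,0,0],
  ],
)

```text
clock: 31.9
tcp_pos: [0.4895, 0.0192, 0.1351]
orientation: [0.0, 0.998, -0.069, 0.001]
wrist_force: [-1.8, 0.6, 4.5]
finger_gap: 0.024
```

Contact force appears at the expected height. I release, rise and pull back toward +y, so that I can check all the bays.

Request:
carry_out(
  steps=[
    [-0.3,0,0,0,0,0,0],
    [-0.1,0,0,0,0,0,0],
    [0.2,0,0,0,0,0,0],
    [1,0,0,0,0,0,0],
    [1,0,0,0,0,0,0],
    [1,0,0,-0.01,0,0,0],
    [1,0,0,-0.03,0,0,0],
    [1,0,0,-0.05,0,0,0],
    [1,0,0,-0.05,0,0,0],
    [1,0,0,-0.03,0,0,0],
    [1,0,0,0,0,0,0],
    [1,0,0,0,0,0,0],
    [1,0,0,0,0,0,0],
  ],
)

```text
clock: 33.52
tcp_pos: [0.4885, 0.0193, 0.303]
orientation: [-0.0, 0.998, -0.069, -0.001]
wrist_force: [0.5, 0.1, 0.5]
finger_gap: 0.085
```

```bash
python3 - <<'E'
from h import *
c=env.read_camera("wrist"); cv2.imwrite("pics/w5.png",c["color"][:,:,::-1])
np.savez("w5.npz",**{k:c[k] for k in "KRt"})
t=env.read_camera("top"); i=t["color"][:,:,::-1]
cv2.imwrite("pics/top5.png",np.vstack([cv2.resize(i[170:310,130:510],(760,280),interpolation=cv2.INTER_CUBIC)]))
for n,C,h in (("grey",(.532,.3305),0),("blue",(.5177,.227),.155),("red",(.503,.1233),.140),("yellow",(.488,.019),.133)):
    print(n,proj(c,(*C,.008)).round(),proj(c,(*C,h)).round(1))
print(env.get_state()["tcp_pos"])
E
```

```text
grey [ 323. -162.] [ 323.5 -155.3]
blue [324. -22.] [ 323. -119.]
red [324.  96.] [323.   80.1]
yellow [323. 199.] [322.7 226. ]
[0.48862755 0.01927531 0.3031396 ]
```

View pics/w5.png

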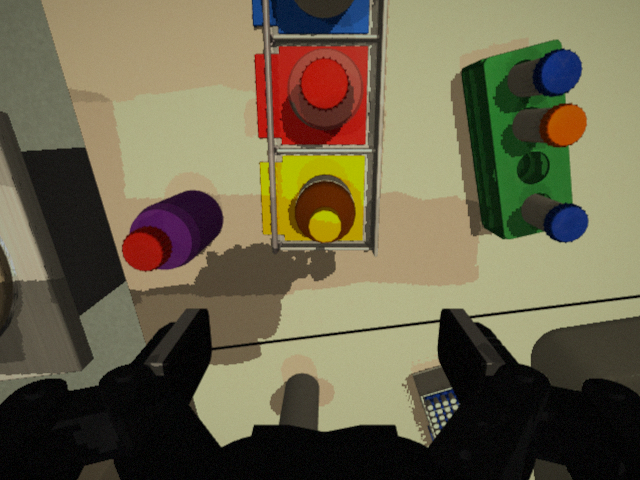

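View pics/top5.png

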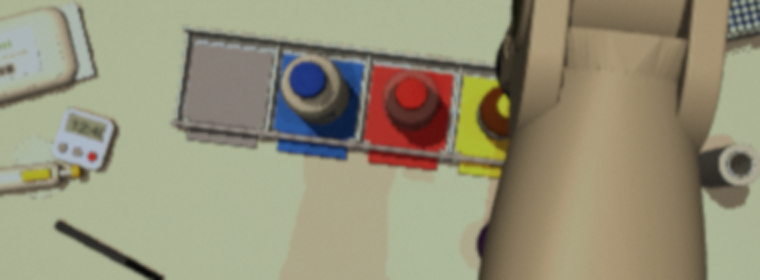

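All three bottles stand upright in their own bays. The wrist view has the red cap at (324,83) against (323,80) predicted for the bay centre, and yellow at (325,226) against (323,226). I check blue in the top crop (309,79) and hand in.

```bash
python3 - <<'E'
from h import *
t=env.read_camera("top"); print("blue",ray(t,(284.4,209.4),.155).round(4),"target .5177 .227; timer",ray(t,(130+84/2,170+139/2),.019).round(3))
print(env.hand_in())
E
```

```text
blue [0.5159 0.2239 0.155 ] target .5177 .227; timer [0.469 0.493 0.019]
the job is handed in; nothing more can be done
None
```

I rearranged the bottles and handed the job in at about 34 s. I parked yellow in the grey bay, moved blue to blue and red to red, then carried yellow over both into the yellow bay. Each bottle was gripped by its cap and kept upright.

Last checks:
- **Red and yellow:** the wrist camera shows their caps within about 2–3 mm of the bay centres.
- **Blue:** the top camera reads it about 3.5 mm off centre. That camera read a couple of millimetres low for the other caps too, and every offset is well within the 15 mm limit.
- **Grey bay and bystanders:** the grey bay is empty. The timer reads within 1 mm of where it was. The film roll looked upright and in place in the last top view, but I did not measure it again.
- **Gripper:** it was open and about 17 cm above the bottle caps at hand-in, touching nothing.

No check failed. The cameras disagreed on the rack position by about 2–4 mm, so I used the closer wrist-camera values.

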